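# Load the analyser rack in lane order

### The job

Move the four blood tubes from the carriers in the lane into the analyser rack, keeping their order so that they match the worklist: the tube first in line at the lane's black gate goes into the slot next to the rack's loop handle, the second into the next slot, and so on; the slot farthest from the handle already holds the control tube. Keep every tube upright, seat it fully down in its slot and let go of it.

Things in the scene. Friction and masses are not known exactly. Their poses are not given: they have to be found in the camera images.
- tube_a: capped blood tube, 92 tall; body 13 in diameter, cap (top 14) 16 wide; about 12 g. Origin: centre of its underside, z up along the tube. It starts upright in carrier_a. Grip it from above, fingers closing across the row, TCP about 72 above its underside, and lift straight up.
- tube_b: capped blood tube, 92 tall; body 13 in diameter, cap (top 14) 16 wide; about 12 g. Origin: centre of its underside, z up along the tube. It starts upright in carrier_b. Grip it from above, fingers closing across the row, TCP about 72 above its underside, and lift straight up.
- tube_c: capped blood tube, 92 tall; body 13 in diameter, cap (top 14) 16 wide; about 12 g. Origin: centre of its underside, z up along the tube. It starts upright in carrier_c. Grip it from above, fingers closing across the row, TCP about 72 above its underside, and lift straight up.
- tube_d: capped blood tube, 92 tall; body 13 in diameter, cap (top 14) 16 wide; about 12 g. Origin: centre of its underside, z up along the tube. It starts upright in carrier_d. Grip it from above, fingers closing across the row, TCP about 72 above its underside, and lift straight up.
- carrier_a: round grey single-tube carrier, 41 in diameter, 42 tall (base disc 16 tall, then a collar 24-30 wide with a bore of 16), fixed in the lane; it holds tube_a at the start. Origin: centre of its underside; the tube stands 16 above it.
- carrier_b: round grey single-tube carrier, 41 in diameter, 42 tall (base disc 16 tall, then a collar 24-30 wide with a bore of 16), fixed in the lane; it holds tube_b at the start. Origin: centre of its underside; the tube stands 16 above it.
- carrier_c: round grey single-tube carrier, 41 in diameter, 42 tall (base disc 16 tall, then a collar 24-30 wide with a bore of 16), fixed in the lane; it holds tube_c at the start. Origin: centre of its underside; the tube stands 16 above it.
- carrier_d: round grey single-tube carrier, 41 in diameter, 42 tall (base disc 16 tall, then a collar 24-30 wide with a bore of 16), fixed in the lane; it holds tube_d at the start. Origin: centre of its underside; the tube stands 16 above it.
- lane: fixed aluminium channel, 192 long, 52 wide, rails 18 high, in which the four carriers queue in a row. Origin: underside, on the row's centre line; x along the row to the gate, the black block (34 tall) closing one end; the other end is open. Carriers stand at x = 54 (first, at the gate), 11.5, -31, -73.5, y = 0, undersides at z = 4; which stands where changes.
- rack: fixed white moulded sample rack, 170 long, 42 wide, 49 tall, steel loop handle at one end. Origin: underside, on the row's centre line; x along the row to the handle. Five slots at x = 54 (next to the handle), 20, -14, -48, -82, y = 0: 17 square, funnel mouths about 30 x 25, floor at z = 8. The slot at -82 already holds a loose control tube like the others, which is not listed.

How it is judged:
By the outcome, as a careful person would: the job done as asked, in the order asked, and still so for the second after the job is handed in, with the robot touching nothing.
It also fails if it takes over 120 s, if anything falls off the work surface, if the arm or the gripper's body presses on something with over 40 N, if the wrist force passes 120 N, or if a joint passes its speed limit or range.

### The arm

A 6-joint arm with a two-finger parallel gripper is mounted at the origin on a cart in front of the work surface, level with it; the furniture and walls round the work are solid. World frame = base frame: x ahead of the robot, y to its left, z up, the work surface at z = 0. Lengths are in mm, angles in rad, forces in N, time in s.
With the tool pointing down it reaches from about 350 to 775 mm from the base axis. Payload 7.3 kg.
Tool frame: the origin (TCP) lies between the finger pads, 19 mm behind the fingertips; this is the grasp point; z points along the fingers, y is the line along which they close (so a half turn about z gives the same grasp; the last joint's range is limited). The gripper opens to 92 mm and grips with 3 to 60 N. Pads are 19 mm wide; open, the fingers measure 130 mm over their backs; the gripper's body (75 mm by 190 mm) begins 47 mm behind the grasp point.
Start: joints at [1.068, 0.342, 1.524, -0, 1.275, -0.146], TCP at [183.356, 491.959, 245.541] pointing down, gripper open.
Joint ranges: [-2.53, 2.53], [-0.77, 2.02], [0.04, 2.7], [-1, 4.14], [0.28, 2.66], [-3.11, 3.11]. Speed limits (rad/s): [2.57, 2.57, 3.14, 3.14, 3.14, 3.14].

### API

Orientations are given as [roll, pitch, yaw] about the fixed x, y, z axes, in that order (R = Rz(yaw) Ry(pitch) Rx(roll)).
In Python, from plant import get_obs, vision, workorder gives the robot as it stands.
- The arm moves only by the shell command python3 -m pendant 'ROWS' [OPENING]. ROWS is a JSON object of lists of equal length, an entry for each row: "dp": the shift along the tool's x, y, z in m, a list of three; "rotation": the turn, a rotation vector about the tool's x, y, z in rad, a list of three. A call has 1 to 8 rows; each row is the pose to reach, as a shift and turn from the pose commanded when the call began, along the tool's axes at that moment; what a row does not reach only later rows make up. A row lasts 1/8 s, in which the tool goes at most 62.5 mm and 10.7 degrees, less where a joint would pass 70% of its speed; a pose out of reach is approached as far as the arm can. A call with a gripper value outside its range is refused whole. OPENING is the finger opening in m, from 0 to 0.0918, set as the call begins (- or left out, the last holds). The fingers move at their own pace and stop on an object; the grip force is fixed at half the most. Time passes only in rows, so rows that repeat a pose let the fingers close. It gives the time, the measured TCP pose, the force, the opening and the grip force at its end, in the units of the state.
- get_obs(): the state, without advancing time (a new reading comes with each control period).
- vision.capture(name): name is "scene" or "top"; returns a dict with "pixels" (400x640x3 uint8, red, green, blue), "vfov" (degrees; the focal length in pixels is half the picture's height over the tangent of half this angle, whatever the lens; pixels are square), "cx", "cy" (the principal point, pixels), "pose" (4x4, takes a point from camera to world coordinates). Camera axes: x right, y up, looking along -z (the intrinsics and any distortion apply to the point x, -y, -z); pixel columns grow to the right and rows downward; lengths in mm; the calibration is good to about 2 mm. A picture is of the moment at which its call begins. There is no depth.
- workorder.close_job(): hands the job in; it is judged then, once.
The state is a dict: "time": time; "joint_positions": joint angles; "dq": joint speeds; "tau": joint torques, N m; "tool_pos": TCP position; "tcp_rot": TCP orientation; "contact_force": force on the tool from outside, world axes, zero at the start; "moment": the same for the moment, N m; "grip_width": finger opening in mm; "finger_force": force on a finger pad.
Only numpy, scipy, OpenCV 4.12 (cv2) and the standard library are available. Lean on these libraries where they do the work, as an engineer would, in place of code of your own. Each camera call takes 0.05 s, during which the arm holds its last target. There are 200 camera calls.

## Working session

There is one attempt and no reset: what is moved stays moved. The work goes in short steps, Python scripts to look and compute and a shell command to move; the robot and the scene stay as the last step left them, time stands still between calls to the robot, and variables do not carry over. Pictures are saved under pics/ and viewed, at most 14 in all, crops included, and the job is handed in when it is done.

```bash
mkdir -p pics; ls; python3 - <<'E'
from plant import get_obs, vision
import cv2
o=get_obs(); print(o)
for n in ("scene","top"):
    c=vision.capture(n); cv2.imwrite(f"pics/{n}0.png",c["pixels"][:,:,::-1]); print(n,{k:v for k,v in c.items() if k!="pixels"})
E
```

```text
pics
{'time': 0.0, 'joint_positions': array([ 1.06797155e+00,  3.42720068e-01,  1.52500383e+00, -1.72312274e-05,
        1.27539308e+00, -1.45997722e-01]), 'dq': array([ 0.00157894, -0.00120064, -0.00023094,  0.00073683, -0.00037051,
       -0.00162165]), 'tau': array([ 8.20058231e-04, -4.31232941e+01, -2.44225770e+01,  7.20080500e-02,
        5.57054719e-02, -9.75251965e-05]), 'tool_pos': array([183.18552797, 491.60715597, 244.85091876]), 'tcp_rot': array([-3.14008215e+00, -2.05456538e-04,  2.78477047e+00]), 'contact_force': array([-0.31103068,  0.06974689,  0.08469691]), 'moment': array([ 0.02859295, -0.01400198, -0.00802341]), 'finger_force': 0.0, 'grip_width': 91.81785050796734}
scene {'vfov': 42.67459697190401, 'cx': 314.7364728107334, 'cy': 194.0715044616404, 'pose': array([[-6.02056345e-01,  4.06009808e-01, -6.87520322e-01,
        -4.40023302e+01],
       [-7.98295266e-01, -3.23229371e-01,  5.08180521e-01,
         4.57480154e+02],
       [-1.59004852e-02,  8.54797525e-01,  5.18718002e-01,
         5.08977870e+02],
       [ 0.00000000e+00,  0.00000000e+00,  0.00000000e+00,
         1.00000000e+00]])}
top {'vfov': 49.33663093004527, 'cx': 322.213663955067, 'cy': 203.32324713960958, 'pose': array([[-8.99931391e-03,  9.90495293e-01, -1.37251908e-01,
         4.40023823e+02],
       [-9.99663165e-01, -5.57014086e-03,  2.53481673e-02,
         2.37072090e+01],
       [ 2.43427280e-02,  1.37433793e-01,  9.90211788e-01,
         8.87055027e+02],
       [ 0.00000000e+00,  0.00000000e+00,  0.00000000e+00,
         1.00000000e+00]])}
```

View pics/scene0.png

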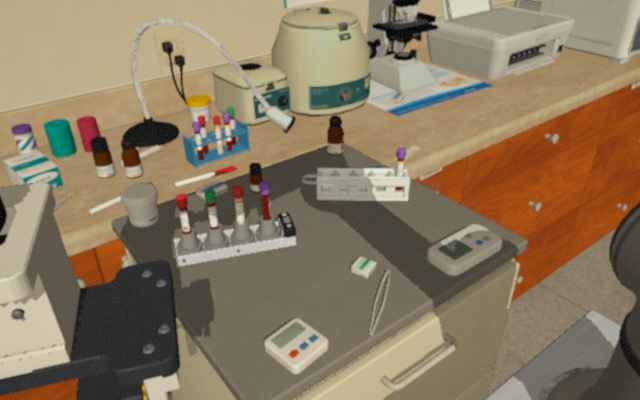

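View pics/top0.png

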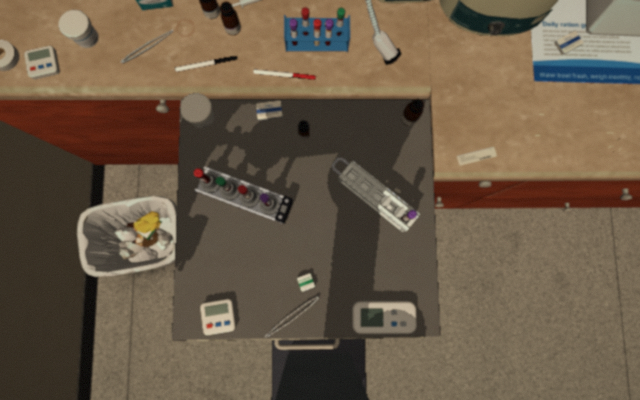

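The scene and top pictures agree. The lane's gate is at the right end (top ≈ 285,208), with caps running from the gate purple (266,202), dark red (244,190), green (221,181), red (199,173). The rack runs from its handle (340,163) to the control tube (411,215). Next I'll enlarge both.

```bash
python3 - <<'E'
import cv2
t=cv2.imread("pics/top0.png")[145:245,185:435]; s=cv2.imread("pics/scene0.png")[135:275,165:425]
cv2.imwrite("pics/t1.png",cv2.resize(t,None,fx=3.2,fy=3.2,interpolation=cv2.INTER_CUBIC))
cv2.imwrite("pics/s1.png",cv2.resize(s,None,fx=3,fy=3,interpolation=cv2.INTER_CUBIC))
E
```

```text
(no output)
```

View pics/t1.png

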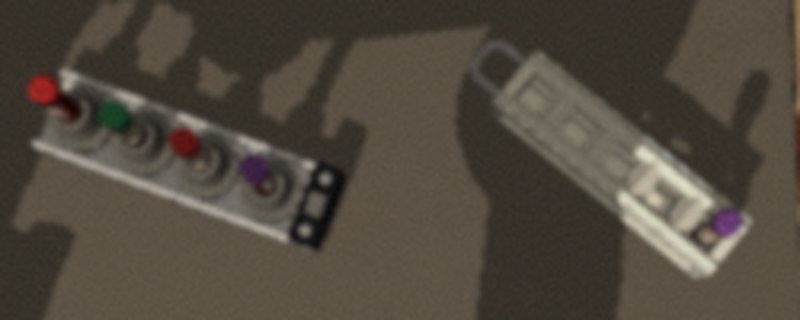

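View pics/s1.png

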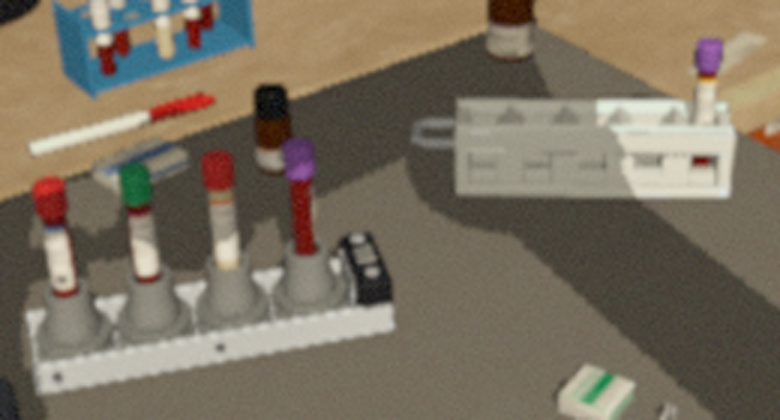

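Top crop: the lane's gate is at crop (318,208) and the rack's top runs from its handle end (540,52)/(500,100) to (748,220)/(705,270). Scene crop: the rack's front face is visible with top corners near (457,98) and (735,127), and the caps are at (50,200), (135,185), (218,170), (299,160).

```bash
cat > h.py <<'E'
import numpy as np, cv2
from plant import get_obs, vision
def cam(c): return c["pose"],200/np.tan(np.radians(c["vfov"]/2)),c["cx"],c["cy"]
def ray(c,u,v):
    P,f,cx,cy=cam(c); return P[:3,3],P[:3,:3]@np.array([(u-cx)/f,-(v-cy)/f,-1.])
def onz(c,u,v,z):
    o,d=ray(c,u,v); return o+d*(z-o[2])/d[2]
def proj(c,p):
    P,f,cx,cy=cam(c); q=P[:3,:3].T@(np.asarray(p,float)-P[:3,3]); return cx+f*q[0]/-q[2], cy-f*q[1]/-q[2]
def tri(c1,p1,c2,p2):
    A=[];b=[]
    for c,p in((c1,p1),(c2,p2)):
        o,d=ray(c,*p); d=d/np.linalg.norm(d); M=np.eye(3)-np.outer(d,d); A.append(M);b.append(M@o)
    A=np.vstack(A);b=np.hstack(b); x=np.linalg.lstsq(A,b,rcond=None)[0]; return x,np.linalg.norm(A@x-b)
E
python3 - <<'E'
from h import *
C={n:vision.capture(n) for n in("scene","top")}
roi={"scene":(165,135,420,275),"top":(185,145,435,245)}
B={}
for n,c in C.items():
    im=c["pixels"]; hsv=cv2.cvtColor(im,cv2.COLOR_RGB2HSV); x0,y0,x1,y1=roi[n]
    m=((hsv[...,1]>110)&(hsv[...,2]>60)&((hsv[...,0]<5)|(hsv[...,0]>172)|((hsv[...,0]>50)&(hsv[...,0]<90))|((hsv[...,0]>118)&(hsv[...,0]<160)))).astype(np.uint8)
    z=np.zeros_like(m); z[y0:y1,x0:x1]=m[y0:y1,x0:x1]
    k,l,st,ce=cv2.connectedComponentsWithStats(z)
    for i in range(1,k):
        if st[i,4]>12: print(n,st[i],ce[i].round(1),hsv[l==i].mean(0).round())
c=C["top"]["pixels"]
z=cv2.resize(c[155:235,325:425],None,fx=8,fy=7.5,interpolation=cv2.INTER_CUBIC)
z=cv2.convertScaleAbs(z,alpha=1.3)
cv2.imwrite("pics/t2.png",z[...,::-1])
E
```

```text
scene [227 137   9  14  54] [230.8 143.9] [ 50. 195. 106.]
scene [198 146  10  14  59] [202.3 152.4] [ 46. 193. 105.]
scene [398 153   5   7  13] [399.3 156.2] [148. 116. 128.]
scene [215 167  21   8  80] [225. 170.] [  4. 206. 176.]
scene [261 182   8  13  62] [264.5 187. ] [144. 117. 108.]
scene [232 185  11  13 129] [237.1 191.2] [ 16. 191. 121.]
scene [205 189  11  15 119] [209.7 195.8] [ 72. 172.  93.]
scene [262 193   9  27 151] [265.3 206.6] [ 21. 192. 105.]
scene [176 194  12  16 142] [181.4 201.3] [ 18. 196. 139.]
scene [207 204   8   3  16] [210.5 205.2] [ 90. 151.  88.]
scene [360 260   9   9  25] [364.2 263.8] [ 71. 149. 144.]
top [193 168  11  10  86] [198.1 172.5] [  1. 185. 123.]
top [217 178   7   7  36] [219.6 180.5] [ 69. 155.  65.]
top [237 185  10  10  64] [241.9 189.1] [  7. 180.  87.]
top [261 195   6   7  30] [263.6 197.4] [144. 125.  66.]
top [408 211   8   7  36] [411.4 214. ] [144. 123. 111.]
```

View pics/t2.png

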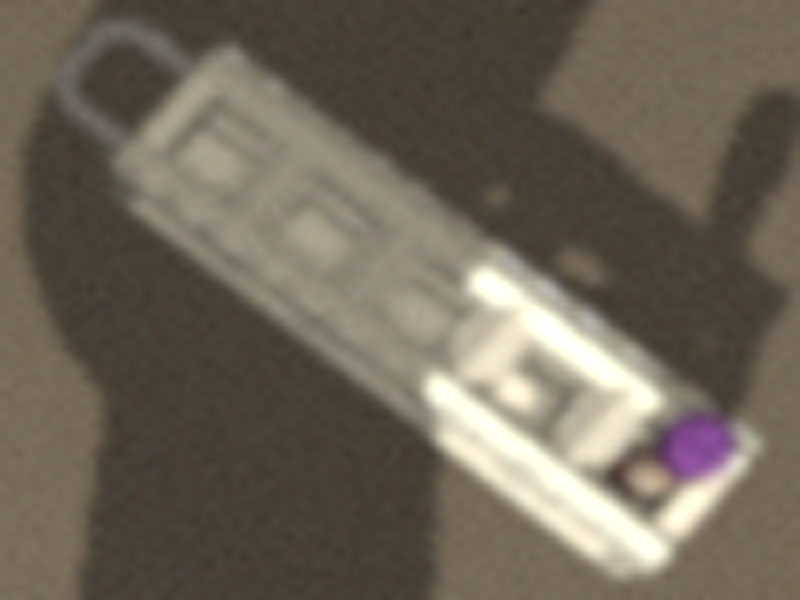

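The enlarged rack: top-face corners at crop (235,45), (118,155), (762,440), (668,562). Slot floors are at (212,160), (318,235), (420,310), (525,388), and the control cap is at (700,442).

```bash
python3 - <<'E'
from h import *
t=vision.capture("top"); s=vision.capture("scene")
px=lambda x,y:(325+(x+.5)/8-.5,155+(y+.5)/7.5-.5)
print("corners z49"); K=[onz(t,*px(*p),49)[:2] for p in((235,45),(118,155),(762,440),(668,562))]
for k in K: print(k.round(1))
print("len/wid",[round(np.linalg.norm(K[a]-K[b]),1) for a,b in((0,2),(1,3),(0,1),(2,3))])
d=(K[0]+K[1]-K[2]-K[3])/2; d/=np.linalg.norm(d); ctr=sum(K)/4
print("yaw",np.arctan2(d[1],d[0]),"origin", ctr+14*d)
F=[onz(t,*px(*p),8)[:2] for p in((212,160),(318,235),(420,310),(525,388))]
x=np.array([54,20,-14,-48]); A=np.polyfit(x,np.array(F),1); print("floors: dir",A[0],"yaw",np.arctan2(A[0][1],A[0][0]),"origin",A[1]); print(np.array(F).round(1))
# scene rack corners top front
q=lambda x,y:(165+(x+.5)/3-.5,135+(y+.5)/3-.5)
for p,z in(((457,98),49),((735,127),49),((730,195),0),((457,194),0)): print("scene",p,onz(s,*q(*p),z).round(1))
T=[(198.2,172.8),(220,180.8),(242.2,189.2),(264.3,197.8),(411.5,214)]
S=[(181.5,202),(210,197),(237.5,192),(264.5,188.5),(401,154)]
for a,b in zip(T,S):
    X,e=tri(t,a,s,b); print("cap",X.round(1),round(e,1),onz(t,*a,107).round(1)[:2],onz(s,*b,105).round(1)[:2])
E
```

```text
corners z49
[641.  -61.2]
[611.7 -31.8]
[ 535.6 -187.8]
[ 504.1 -163.6]
len/wid [np.float64(164.7), np.float64(170.1), np.float64(41.5), np.float64(39.7)]
yaw 0.8813634390139251 origin [ 582.00445153 -100.28083767]
floors: dir [0.62292584 0.77276638] yaw 0.8923478186388472 origin [ 585.03901396 -100.70770051]
[[ 618.6  -58.8]
 [ 597.5  -85.7]
 [ 576.6 -111.4]
 [ 554.9 -137.8]]
scene (457, 98) [641.  -55.3  49. ]
scene (735, 127) [ 505.8 -164.6   49. ]
scene (730, 195) [ 505.7 -165.7    0. ]
scene (457, 194) [612.7 -33.    0. ]
cap [606.2 229.2 100. ] 1.4 [605.3 228.3] [597.3 231.4]
cap [591.  189.  100.8] 1.4 [590.4 188.6] [583.6 191.2]
cap [575.5 148.8 101.9] 0.5 [574.8 148.3] [570.4 151. ]
cap [559.8 109.  100.6] 0.1 [558.8 108.3] [553.4 112.8]
cap [ 529.9 -162.7   86.9] 0.2 [ 527.7 -157.9] [ 505.2 -136.3]
```

```bash
cat >> h.py <<'E'
from scipy.spatial.transform import Rotation as Ro
def go(x,y,z,yaw):
    o=get_obs(); R=Ro.from_euler("xyz",o["tcp_rot"]); G=Ro.from_euler("xyz",[np.pi,0,yaw])
    print("t",round(o["time"],2),"pos",o["tool_pos"].round(1),"rot",o["tcp_rot"].round(3),"dp",(R.inv().apply(np.array([x,y,z])-o["tool_pos"])/1000).round(4),"rot",(R.inv()*G).as_rotvec().round(3),"w",round(o["grip_width"],1),"F",o["contact_force"].round(1))
E
python3 - <<'E'
from h import *
go(560,109,230,1.201)
t=vision.capture("top"); 
for p in((198.2,172.8),(220,180.8),(242.2,189.2),(264.3,197.8)): print(onz(t,*p,109).round(1))
E
```

```text
t 0.3 pos [183.3 491.9 245.3] rot [-3.141 -0.     2.785] dp [-0.4867 -0.2271  0.0154] rot [-0.     0.     1.584] w 91.8 F [ 0.3 -0.2  0.6]
[604.9 227.7 109. ]
[590.  188.2 109. ]
[574.4 148.  109. ]
[558.5 108.1 109. ]
```

```bash
python3 -m pendant '{"dp":[[-0.061,-0.028,0.002],[-0.122,-0.056,0.004],[-0.183,-0.084,0.006],[-0.244,-0.112,0.008],[-0.304,-0.142,0.010],[-0.365,-0.170,0.011],[-0.426,-0.198,0.013],[-0.4867,-0.2271,0.0154]],"rotation":[[0,0,0.18],[0,0,0.36],[0,0,0.54],[0,0,0.72],[0,0,0.9],[0,0,1.08],[0,0,1.26],[0,0,1.44]]}' 0.0918
python3 - <<'E'
from h import *
go(559,108.5,150,1.201)
E
```

```text
time: 1.35
tool_pos: [535.4, 134.2, 231.4]
tcp_rot: [3.141, -0.0, 1.339]
contact_force: [1.3, 1.7, 0.6]
grip_width: 91.7
finger_force: 0.0
t 1.35 pos [535.4 134.2 231.4] rot [ 3.141 -0.     1.339] dp [-0.0197  0.0289  0.0814] rot [ 0.    -0.001  0.138] w 91.7 F [1.3 1.7 0.6]
```

```bash
python3 -m pendant '{"dp":[[-0.01,0.015,0],[-0.0197,0.0289,0],[-0.0197,0.0289,0],[-0.0197,0.0289,0]],"rotation":[[0,0,0.07],[0,0,0.138],[0,0,0.138],[0,0,0.138]]}'
python3 - <<'E'
from h import *
go(559,108.5,150,1.201)
E
```

```text
time: 1.85
tool_pos: [557.3, 110.7, 231.3]
tcp_rot: [-3.141, -0.0, 1.208]
contact_force: [-0.7, 0.4, -0.3]
grip_width: 92.0
finger_force: 0.0
t 1.85 pos [557.3 110.7 231.3] rot [-3.141 -0.     1.208] dp [-0.0015  0.0024  0.0813] rot [-0.001 -0.     0.007] w 92.0 F [-0.7  0.4 -0.3]
```

```bash
python3 -m pendant '{"dp":[[-0.001,0.001,0.04],[-0.001,0.001,0.081],[-0.001,0.001,0.081],[-0.001,0.001,0.081],[-0.001,0.001,0.081]],"rotation":[[0,0,0.003],[0,0,0.003],[0,0,0.003],[0,0,0.003],[0,0,0.003]]}'
python3 - <<'E'
from h import *
go(559,108.5,92,1.201)
s=vision.capture("scene")
cv2.imwrite("pics/s2.png",cv2.resize(s["pixels"][60:280,150:410,::-1],None,fx=2.7,fy=2.7,interpolation=cv2.INTER_CUBIC))
E
```

```text
time: 2.48
tool_pos: [559.4, 109.3, 152.4]
tcp_rot: [3.138, -0.002, 1.204]
contact_force: [-1.3, 0.7, 0.3]
grip_width: 92.0
finger_force: 0.0
t 2.48 pos [559.4 109.3 152.4] rot [ 3.138e+00 -2.000e-03  1.204e+00] dp [-0.0009 -0.0003  0.0604] rot [ 0.003 -0.002  0.003] w 92.0 F [-1.3  0.7  0.3]
```

View pics/s2.png

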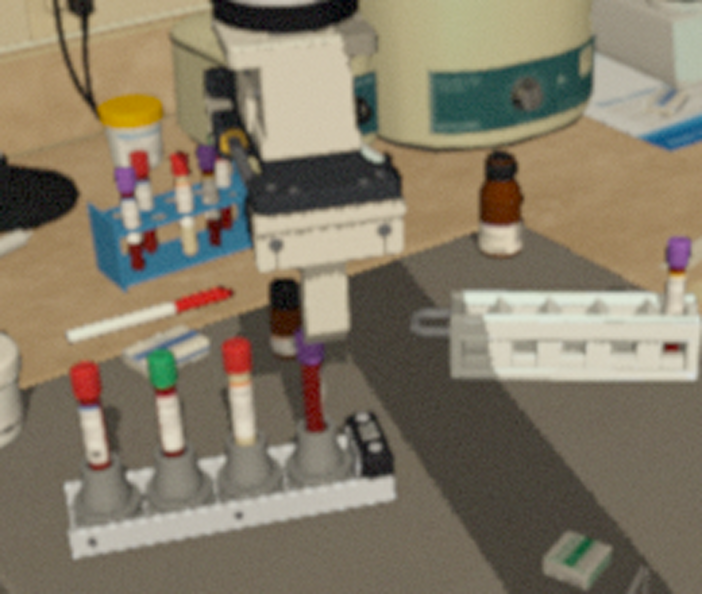

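The near finger's bottom centre is at crop (327,335), pixel (271,184), beside the purple cap at crop (311,345). I'll check this against the projection of the measured TCP.

```bash
python3 - <<'E'
from h import *
s=vision.capture("scene"); o=get_obs(); R=Ro.from_euler("xyz",o["tcp_rot"])
for d in((0,65,19),(0,-65,19),(-9.5,65,19),(9.5,65,19),(-9.5,-65,19),(9.5,-65,19)):
    p=proj(s,o["tool_pos"]+R.apply(d)); print(d,np.round(p,1),"crop",((np.array(p)-[150,60])*2.7).round())
E
```

```text
(0, 65, 19) [255.7 152.5] crop [285. 250.]
(0, -65, 19) [272.1 191.5] crop [330. 355.]
(-9.5, 65, 19) [261.4 151.7] crop [301. 248.]
(9.5, 65, 19) [249.9 153.3] crop [270. 252.]
(-9.5, -65, 19) [278.6 190.5] crop [347. 352.]
(9.5, -65, 19) [265.6 192.5] crop [312. 358.]
```

Along the row the finger lines up within about 1 mm, so I'll go down.

```bash
python3 -m pendant '{"dp":[[0,0,0.02],[0,0,0.04],[0,0,0.06],[0,0,0.06],[0,0,0.06]],"rotation":[[0,0,0],[0,0,0],[0,0,0],[0,0,0],[0,0,0]]}'
python3 -m pendant '{"dp":[[0,0,0],[0,0,0],[0,0,0],[0,0,0],[0,0,0],[0,0,0],[0,0,0],[0,0,0]],"rotation":[[0,0,0],[0,0,0],[0,0,0],[0,0,0],[0,0,0],[0,0,0],[0,0,0],[0,0,0]]}' 0.0
```

```text
time: 3.2
tool_pos: [559.1, 109.0, 91.5]
tcp_rot: [3.14, -0.001, 1.204]
contact_force: [0.3, -0.2, 0.4]
grip_width: 91.8
finger_force: 0.0
time: 4.2
tool_pos: [558.4, 109.0, 90.3]
tcp_rot: [-3.142, -0.0, 1.204]
contact_force: [-0.1, -0.3, 0.9]
grip_width: 16.6
finger_force: 0.0
```

```bash
python3 -m pendant '{"dp":[[0,0,0],[0,0,0],[0,0,0],[0,0,0]],"rotation":[[0,0,0],[0,0,0],[0,0,0],[0,0,0]]}' 0.0
python3 -m pendant '{"dp":[[0,0,-0.02],[0,0,-0.04],[0,0,-0.08],[0,0,-0.12],[0,0,-0.13],[0,0,-0.13]],"rotation":[[0,0,0],[0,0,0],[0,0,0],[0,0,0],[0,0,0],[0,0,0]]}'
python3 - <<'E'
from h import *
go(617.6,-58.7,220,0.887)
s=vision.capture("scene")
cv2.imwrite("pics/s3.png",cv2.resize(s["pixels"][20:280,150:410,::-1],None,fx=2.3,fy=2.3,interpolation=cv2.INTER_CUBIC))
E
```

```text
time: 4.7
tool_pos: [558.5, 108.9, 90.3]
tcp_rot: [3.141, -0.0, 1.204]
contact_force: [1.3, -0.4, 0.3]
grip_width: 11.8
finger_force: 30.0
time: 5.45
tool_pos: [558.3, 109.0, 220.2]
tcp_rot: [3.141, -0.0, 1.204]
contact_force: [0.4, -0.4, 0.3]
grip_width: 11.9
finger_force: 30.0
t 5.45 pos [558.3 109.  220.2] rot [ 3.141 -0.     1.204] dp [-0.1352  0.1155  0.0002] rot [ 0.    -0.     0.317] w 11.9 F [ 0.4 -0.4  0.3]
```

View pics/s3.png

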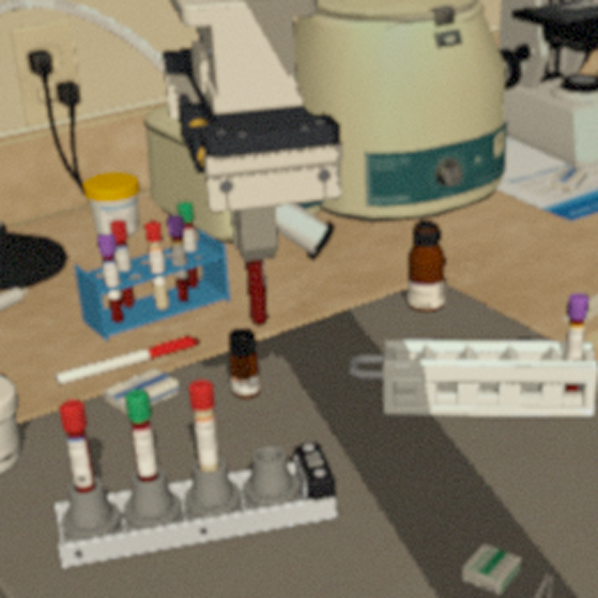

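The tube is held upright between the fingers, at crop (258,290), and its carrier is empty at (272,475). Moving to the rack.

```bash
python3 -m pendant '{"dp":[[-0.034,0.029,0],[-0.068,0.058,0],[-0.101,0.087,0],[-0.125,0.107,0],[-0.1352,0.1155,0],[-0.1352,0.1155,0],[-0.1352,0.1155,0],[-0.1352,0.1155,0]],"rotation":[[0,0,0.08],[0,0,0.16],[0,0,0.24],[0,0,0.3],[0,0,0.317],[0,0,0.317],[0,0,0.317],[0,0,0.317]]}'
python3 - <<'E'
from h import *
go(617.6,-58.7,130,0.887)
E
```

```text
time: 6.5
tool_pos: [617.5, -57.4, 220.4]
tcp_rot: [-3.141, -0.0, 0.889]
contact_force: [0.3, -0.3, -0.1]
grip_width: 11.9
finger_force: 30.0
t 6.5 pos [617.5 -57.4 220.4] rot [-3.141 -0.     0.889] dp [-0.0009  0.0009  0.0904] rot [-0.    -0.     0.002] w 11.9 F [ 0.3 -0.3 -0.1]
```

```bash
python3 -m pendant '{"dp":[[0,0.001,0.045],[0,0.001,0.085],[0,0.001,0.088],[0,0.001,0.088],[0,0.001,0.088]],"rotation":[[0,0,0],[0,0,0],[0,0,0],[0,0,0],[0,0,0]]}'
python3 - <<'E'
from h import *
go(617.6,-58.7,80,0.887)
s=vision.capture("scene");t=vision.capture("top")
a=cv2.resize(s["pixels"][100:220,290:420],None,fx=4.6,fy=4.6,interpolation=cv2.INTER_CUBIC)
cv2.imwrite("pics/s4.png",a[...,::-1])
E
```

```text
time: 7.12
tool_pos: [619.6, -59.3, 134.5]
tcp_rot: [3.138, -0.002, 0.887]
contact_force: [-0.4, 0.5, 0.3]
grip_width: 11.8
finger_force: 30.0
t 7.12 pos [619.6 -59.3 134.5] rot [ 3.138e+00 -2.000e-03  8.870e-01] dp [-0.0009 -0.0021  0.0545] rot [ 0.003 -0.002  0.   ] w 11.8 F [-0.4  0.5  0.3]
```

View pics/s4.png

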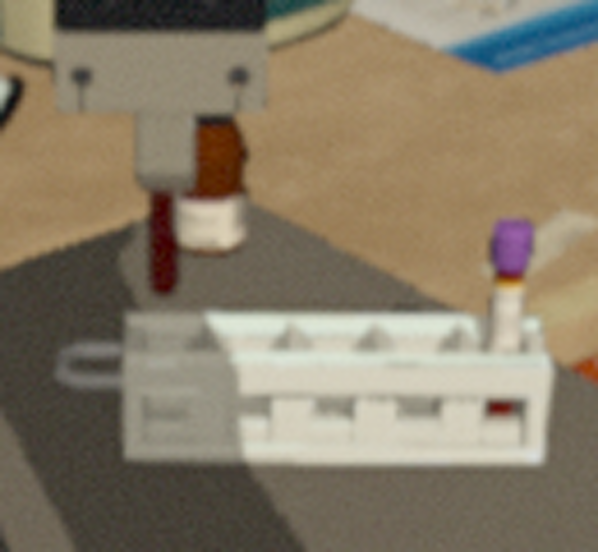

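The tube hangs at crop (163,250). The slot-1 mouth is centred near (168,335), so it is about 1.5 mm off, and the measured TCP shows the same transient offset. I'll lower after correcting it.

```bash
python3 -m pendant '{"dp":[[0,0,0],[0,0,0],[0,0,0.02],[0,0,0.035],[0,0,0.04],[0,0,0.04],[0,0,0.04]],"rotation":[[0,0,0],[0,0,0],[0,0,0],[0,0,0],[0,0,0],[0,0,0],[0,0,0]]}'
python3 - <<'E'
from h import *
go(617.6,-58.7,79,0.887)
E
```

```text
time: 8.1
tool_pos: [618.6, -59.3, 92.7]
tcp_rot: [3.141, -0.0, 0.887]
contact_force: [-0.3, 0.4, -1.4]
grip_width: 12.1
finger_force: 30.0
t 8.1 pos [618.6 -59.3  92.7] rot [ 3.141 -0.     0.887] dp [-0.0002 -0.0012  0.0137] rot [ 0. -0. -0.] w 12.1 F [-0.3  0.4 -1.4]
```

```bash
python3 -m pendant '{"dp":[[0,-0.001,0.004],[0,-0.001,0.008],[0,-0.001,0.012],[0,-0.001,0.013],[0,-0.001,0.013]],"rotation":[[0,0,0],[0,0,0],[0,0,0],[0,0,0],[0,0,0]]}'
python3 - <<'E'
from h import *
go(617.6,-58.7,79,0.887)
s=vision.capture("scene")
a=cv2.resize(s["pixels"][100:220,290:420],None,fx=4.6,fy=4.6,interpolation=cv2.INTER_CUBIC)
cv2.imwrite("pics/s5.png",a[...,::-1])
E
```

```text
time: 8.72
tool_pos: [617.7, -58.7, 79.2]
tcp_rot: [-3.141, -0.0, 0.887]
contact_force: [-0.3, 0.2, -0.4]
grip_width: 11.9
finger_force: 30.0
t 8.72 pos [617.7 -58.7  79.2] rot [-3.141 -0.     0.887] dp [-0.0001 -0.0001  0.0002] rot [-0. -0. -0.] w 11.9 F [-0.3  0.2 -0.4]
```

View pics/s5.png

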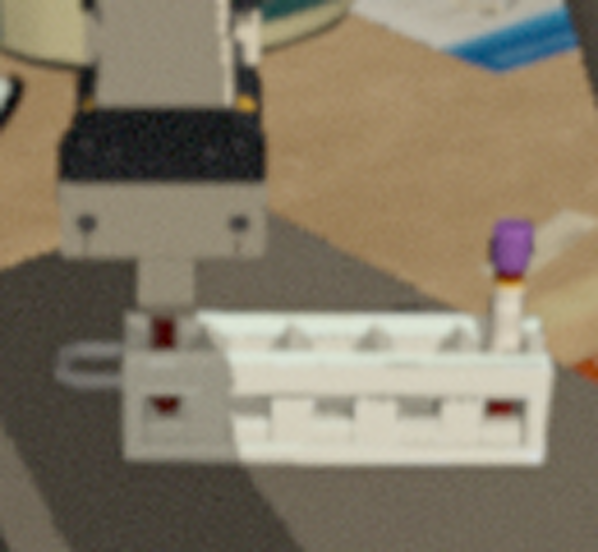

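It is in the slot: red content shows in the slot-1 window at crop (165,403), level with the control tube's. Releasing.

```bash
python3 -m pendant '{"dp":[[0,0,0],[0,0,0],[0,0,0],[0,0,0],[0,0,-0.03],[0,0,-0.08],[0,0,-0.12],[0,0,-0.12]],"rotation":[[0,0,0],[0,0,0],[0,0,0],[0,0,0],[0,0,0],[0,0,0],[0,0,0],[0,0,0]]}' 0.05
python3 - <<'E'
from h import *
go(574.5,148.3,200,1.203)
E
```

```text
time: 9.78
tool_pos: [619.4, -59.0, 203.3]
tcp_rot: [3.135, -0.004, 0.887]
contact_force: [0.1, 0.4, -0.6]
grip_width: 50.0
finger_force: 0.0
t 9.78 pos [619.4 -59.  203.3] rot [ 3.135 -0.004  0.887] dp [ 0.1323 -0.1658  0.0027] rot [ 0.007 -0.002 -0.316] w 50.0 F [ 0.1  0.4 -0.6]
```

```bash
python3 -m pendant '{"dp":[[0.035,-0.043,0],[0.07,-0.087,0],[0.1,-0.125,0],[0.122,-0.154,0],[0.132,-0.166,0],[0.132,-0.166,0],[0.132,-0.166,0],[0.132,-0.166,0]],"rotation":[[0,0,-0.08],[0,0,-0.16],[0,0,-0.24],[0,0,-0.3],[0,0,-0.316],[0,0,-0.316],[0,0,-0.316],[0,0,-0.316]]}'
python3 - <<'E'
from h import *
go(574.5,148.3,91,1.203)
s=vision.capture("scene");t=vision.capture("top")
a=cv2.resize(s["pixels"][100:260,160:420],None,fx=2.4,fy=2.4,interpolation=cv2.INTER_CUBIC)
b=cv2.resize(t["pixels"][145:245,165:425],None,fx=2.4,fy=2.4,interpolation=cv2.INTER_CUBIC)
cv2.imwrite("pics/s6.png",cv2.resize(np.vstack([a,b]),None,fx=.95,fy=.95)[...,::-1])
E
```

```text
time: 10.78
tool_pos: [572.8, 147.2, 199.2]
tcp_rot: [3.142, 0.0, 1.201]
contact_force: [0.0, -0.0, 0.7]
grip_width: 50.0
finger_force: 0.0
t 10.78 pos [572.8 147.2 199.2] rot [3.142 0.    1.201] dp [0.0017 0.0011 0.1082] rot [ 0.     0.    -0.002] w 50.0 F [ 0.  -0.   0.7]
```

View pics/s6.png

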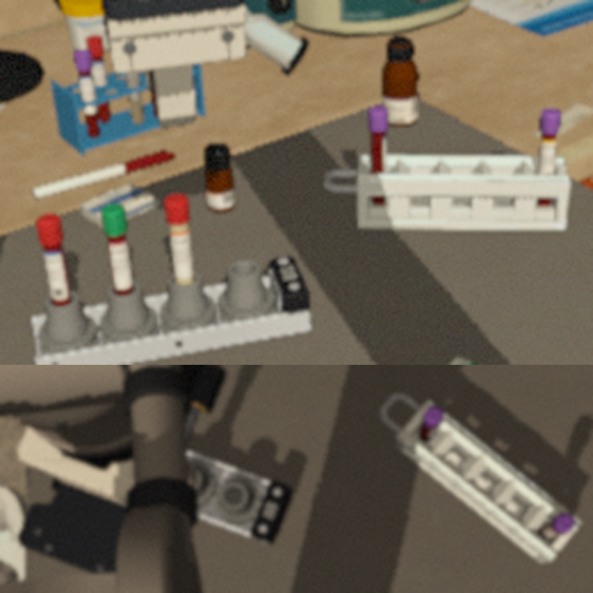

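The first tube stands upright in the handle slot (crop 377,140), level with the control tube (550,145). On to the second, dark red.

```bash
python3 -m pendant '{"dp":[[0.002,0.001,0],[0.002,0.001,0.04],[0.002,0.001,0.08],[0.002,0.001,0.1],[0.002,0.001,0.107],[0.002,0.001,0.107],[0.002,0.001,0.107],[0.002,0.001,0.107]],"rotation":[[0,0,0],[0,0,0],[0,0,0],[0,0,0],[0,0,0],[0,0,0],[0,0,0],[0,0,0]]}'
python3 -m pendant '{"dp":[[0,0,0],[0,0,0],[0,0,0],[0,0,0],[0,0,0],[0,0,0],[0,0,0],[0,0,0]],"rotation":[[0,0,0],[0,0,0],[0,0,0],[0,0,0],[0,0,0],[0,0,0],[0,0,0],[0,0,0]]}' 0.0
python3 -m pendant '{"dp":[[0,0,-0.02],[0,0,-0.04],[0,0,-0.08],[0,0,-0.12],[0,0,-0.13],[0,0,-0.13],[0,0,-0.13]],"rotation":[[0,0,0],[0,0,0],[0,0,0],[0,0,0],[0,0,0],[0,0,0],[0,0,0]]}'
python3 - <<'E'
from h import *
go(596.1,-85,220,0.887)
E
```

```text
time: 11.88
tool_pos: [574.6, 150.1, 93.3]
tcp_rot: [3.14, -0.001, 1.203]
contact_force: [0.0, 0.2, -0.2]
grip_width: 50.3
finger_force: 0.0
time: 12.88
tool_pos: [574.2, 150.0, 92.4]
tcp_rot: [3.141, -0.0, 1.203]
contact_force: [-0.1, 0.4, -0.9]
grip_width: 12.0
finger_force: 30.0
time: 13.75
tool_pos: [573.3, 149.9, 220.5]
tcp_rot: [-3.139, 0.001, 1.203]
contact_force: [-0.3, 0.6, -0.5]
grip_width: 12.1
finger_force: 30.0
t 13.75 pos [573.3 149.9 220.5] rot [-3.139e+00  1.000e-03  1.203e+00] dp [-0.211   0.1058  0.0005] rot [-0.003  0.002  0.316] w 12.1 F [-0.3  0.6 -0.5]
```

```bash
python3 -m pendant '{"dp":[[-0.05,0.025,0],[-0.1,0.05,0],[-0.15,0.075,0],[-0.19,0.096,0],[-0.21,0.1055,0],[-0.21,0.1055,0],[-0.21,0.1055,0],[-0.21,0.1055,0]],"rotation":[[0,0,0.08],[0,0,0.16],[0,0,0.24],[0,0,0.3],[0,0,0.316],[0,0,0.316],[0,0,0.316],[0,0,0.316]]}'
python3 -m pendant '{"dp":[[0,0,0],[0,0,0],[0,0,0]],"rotation":[[0,0,0],[0,0,0],[0,0,0]]}'
python3 - <<'E'
from h import *
go(596.6,-84.3,130,0.887)
E
```

```text
time: 14.75
tool_pos: [597.0, -82.2, 222.3]
tcp_rot: [-3.141, -0.0, 0.889]
contact_force: [1.0, 0.6, 0.3]
grip_width: 12.1
finger_force: 30.0
time: 15.12
tool_pos: [597.0, -83.7, 222.4]
tcp_rot: [3.141, -0.0, 0.887]
contact_force: [1.1, -0.3, 0.6]
grip_width: 12.3
finger_force: 30.0
t 15.12 pos [597.  -83.7 222.4] rot [ 3.141 -0.     0.887] dp [-0.0008  0.0001  0.0924] rot [ 0. -0.  0.] w 12.3 F [ 1.1 -0.3  0.6]
```

```bash
python3 -m pendant '{"dp":[[-0.0005,0,0.04],[-0.0005,0,0.08],[-0.0005,0,0.095],[-0.0005,0,0.1],[-0.0005,0,0.1],[-0.0005,0,0.11],[-0.0005,0,0.12],[-0.0005,0,0.125]],"rotation":[[0,0,0],[0,0,0],[0,0,0],[0,0,0],[0,0,0],[0,0,0],[0,0,0],[0,0,0]]}'
python3 -m pendant '{"dp":[[0,0,0.004],[0,0,0.008],[0,0,0.012],[0,0,0.016],[0,0,0.016],[0,0,0.016]],"rotation":[[0,0,0],[0,0,0],[0,0,0],[0,0,0],[0,0,0],[0,0,0]]}'
python3 - <<'E'
from h import *
go(596.6,-84.3,80.5,0.887)
E
```

```text
time: 16.12
tool_pos: [596.4, -84.2, 96.5]
tcp_rot: [-3.141, 0.0, 0.887]
contact_force: [-0.0, 0.4, -0.4]
grip_width: 12.1
finger_force: 30.0
time: 16.88
tool_pos: [596.8, -84.3, 81.4]
tcp_rot: [3.141, -0.0, 0.887]
contact_force: [0.1, 0.2, -0.9]
grip_width: 11.7
finger_force: 30.0
t 16.88 pos [596.8 -84.3  81.4] rot [ 3.141 -0.     0.887] dp [-0.0001 -0.0001  0.0009] rot [ 0. -0. -0.] w 11.7 F [ 0.1  0.2 -0.9]
```

```bash
python3 -m pendant '{"dp":[[0,0,0],[0,0,0],[0,0,0],[0,0,0],[0,0,-0.03],[0,0,-0.08],[0,0,-0.12],[0,0,-0.12]],"rotation":[[0,0,0],[0,0,0],[0,0,0],[0,0,0],[0,0,0],[0,0,0],[0,0,0],[0,0,0]]}' 0.05
python3 -m pendant '{"dp":[[0,0,0],[0,0,0],[0,0,0]],"rotation":[[0,0,0],[0,0,0],[0,0,0]]}'
python3 - <<'E'
from h import *
go(590.2,188.3,200,1.203)
E
```

```text
time: 17.88
tool_pos: [598.4, -84.7, 205.2]
tcp_rot: [3.135, -0.003, 0.887]
contact_force: [-0.0, -0.6, -0.5]
grip_width: 50.0
finger_force: 0.0
time: 18.25
tool_pos: [596.3, -84.2, 200.2]
tcp_rot: [-3.14, 0.001, 0.887]
contact_force: [0.0, -0.1, 0.2]
grip_width: 49.7
finger_force: 0.0
t 18.25 pos [596.3 -84.2 200.2] rot [-3.14e+00  1.00e-03  8.87e-01] dp [ 0.2073 -0.1769  0.0004] rot [-0.002  0.    -0.316] w 49.7 F [ 0.  -0.1  0.2]
```

```bash
python3 -m pendant '{"dp":[[0.045,-0.038,0],[0.09,-0.076,0],[0.135,-0.115,0],[0.18,-0.153,0],[0.2073,-0.1769,0],[0.2073,-0.1769,0],[0.2073,-0.1769,0],[0.2073,-0.1769,0]],"rotation":[[0,0,-0.08],[0,0,-0.16],[0,0,-0.24],[0,0,-0.3],[0,0,-0.316],[0,0,-0.316],[0,0,-0.316],[0,0,-0.316]]}'
python3 -m pendant '{"dp":[[0,0,0],[0,0,0],[0,0,0],[0,0,0]],"rotation":[[0,0,0],[0,0,0],[0,0,0],[0,0,0]]}'
python3 - <<'E'
from h import *
go(590.2,188.3,92,1.203)
E
```

```text
time: 19.25
tool_pos: [590.8, 186.8, 201.2]
tcp_rot: [-3.141, 0.0, 1.201]
contact_force: [-0.2, -0.0, 1.1]
grip_width: 50.0
finger_force: 0.0
time: 19.75
tool_pos: [590.6, 188.1, 201.4]
tcp_rot: [3.142, -0.0, 1.203]
contact_force: [-0.2, -0.3, 0.3]
grip_width: 50.1
finger_force: 0.0
t 19.75 pos [590.6 188.1 201.4] rot [ 3.142 -0.     1.203] dp [ 0.     -0.0004  0.1094] rot [ 0. -0. -0.] w 50.1 F [-0.2 -0.3  0.3]
```

```bash
python3 -m pendant '{"dp":[[0,0,0.02],[0,0,0.05],[0,0,0.08],[0,0,0.1],[0,0,0.109],[0,0,0.109],[0,0,0.109],[0,0,0.109]],"rotation":[[0,0,0],[0,0,0],[0,0,0],[0,0,0],[0,0,0],[0,0,0],[0,0,0],[0,0,0]]}'
python3 -m pendant '{"dp":[[0,0,0],[0,0,0],[0,0,0],[0,0,0],[0,0,0],[0,0,0],[0,0,0],[0,0,0]],"rotation":[[0,0,0],[0,0,0],[0,0,0],[0,0,0],[0,0,0],[0,0,0],[0,0,0],[0,0,0]]}' 0.0
python3 -m pendant '{"dp":[[0,0,-0.02],[0,0,-0.04],[0,0,-0.08],[0,0,-0.12],[0,0,-0.13],[0,0,-0.13],[0,0,-0.13],[0,0,-0.13]],"rotation":[[0,0,0],[0,0,0],[0,0,0],[0,0,0],[0,0,0],[0,0,0],[0,0,0],[0,0,0]]}'
python3 - <<'E'
from h import *
go(574.9,-111.2,220,0.887)
E
```

```text
time: 20.75
tool_pos: [591.1, 188.3, 93.3]
tcp_rot: [3.14, -0.001, 1.203]
contact_force: [0.6, 0.7, 0.4]
grip_width: 50.0
finger_force: 0.0
time: 21.75
tool_pos: [590.6, 188.2, 92.3]
tcp_rot: [3.142, -0.0, 1.203]
contact_force: [-0.3, -0.6, -0.5]
grip_width: 11.9
finger_force: 30.0
time: 22.75
tool_pos: [590.0, 188.0, 220.7]
tcp_rot: [-3.139, 0.001, 1.203]
contact_force: [1.6, 0.2, -0.1]
grip_width: 11.7
finger_force: 30.0
t 22.75 pos [590.  188.  220.7] rot [-3.139e+00  1.000e-03  1.203e+00] dp [-0.2846  0.0936  0.0009] rot [-0.002  0.002  0.316] w 11.7 F [ 1.6  0.2 -0.1]
```

```bash
python3 -m pendant '{"dp":[[-0.055,0.018,0],[-0.11,0.036,0],[-0.165,0.054,0],[-0.22,0.072,0],[-0.27,0.089,0],[-0.285,0.0936,0],[-0.285,0.0936,0],[-0.285,0.0936,0]],"rotation":[[0,0,0.06],[0,0,0.12],[0,0,0.18],[0,0,0.24],[0,0,0.3],[0,0,0.316],[0,0,0.316],[0,0,0.316]]}'
python3 -m pendant '{"dp":[[0,0,0],[0,0,0],[0,0,0],[0,0,0]],"rotation":[[0,0,0],[0,0,0],[0,0,0],[0,0,0]]}'
python3 - <<'E'
from h import *
go(574.7,-111.3,81,0.887)
E
```

```text
time: 23.75
tool_pos: [575.4, -109.9, 222.1]
tcp_rot: [-3.141, -0.0, 0.889]
contact_force: [0.2, -0.7, 0.1]
grip_width: 11.9
finger_force: 30.0
time: 24.25
tool_pos: [575.4, -111.2, 222.4]
tcp_rot: [-3.142, -0.0, 0.887]
contact_force: [-0.5, 0.1, 0.3]
grip_width: 11.9
finger_force: 30.0
t 24.25 pos [ 575.4 -111.2  222.4] rot [-3.142 -0.     0.887] dp [-0.0005 -0.0005  0.1414] rot [-0. -0.  0.] w 11.9 F [-0.5  0.1  0.3]
```

```bash
python3 -m pendant '{"dp":[[-0.0005,-0.0005,0.04],[-0.0005,-0.0005,0.08],[-0.0005,-0.0005,0.095],[-0.0005,-0.0005,0.1],[-0.0005,-0.0005,0.1],[-0.0005,-0.0005,0.11],[-0.0005,-0.0005,0.12],[-0.0005,-0.0005,0.125]],"rotation":[[0,0,0],[0,0,0],[0,0,0],[0,0,0],[0,0,0],[0,0,0],[0,0,0],[0,0,0]]}'
python3 -m pendant '{"dp":[[0,0,0.004],[0,0,0.008],[0,0,0.012],[0,0,0.016],[0,0,0.016],[0,0,0.016]],"rotation":[[0,0,0],[0,0,0],[0,0,0],[0,0,0],[0,0,0],[0,0,0]]}'
python3 -m pendant '{"dp":[[0,0,0],[0,0,0],[0,0,0],[0,0,0],[0,0,-0.03],[0,0,-0.08],[0,0,-0.12],[0,0,-0.12]],"rotation":[[0,0,0],[0,0,0],[0,0,0],[0,0,0],[0,0,0],[0,0,0],[0,0,0],[0,0,0]]}' 0.05
python3 -m pendant '{"dp":[[0,0,0],[0,0,0],[0,0,0],[0,0,0]],"rotation":[[0,0,0],[0,0,0],[0,0,0],[0,0,0]]}'
python3 - <<'E'
from h import *
go(605.2,228,200,1.203)
E
```

```text
time: 25.25
tool_pos: [574.5, -111.5, 96.8]
tcp_rot: [-3.141, 0.0, 0.887]
contact_force: [1.2, 0.7, 0.5]
grip_width: 12.4
finger_force: 30.0
time: 26.0
tool_pos: [574.8, -111.5, 81.4]
tcp_rot: [3.141, -0.0, 0.887]
contact_force: [0.1, -0.4, -0.1]
grip_width: 11.8
finger_force: 30.0
time: 27.0
tool_pos: [576.3, -112.0, 205.0]
tcp_rot: [3.135, -0.003, 0.887]
contact_force: [0.7, -0.9, -0.8]
grip_width: 49.7
finger_force: 0.0
time: 27.5
tool_pos: [574.5, -111.4, 200.7]
tcp_rot: [-3.141, 0.0, 0.887]
contact_force: [-1.1, 0.5, -0.0]
grip_width: 50.1
finger_force: 0.0
t 27.5 pos [ 574.5 -111.4  200.7] rot [-3.141  0.     0.887] dp [ 0.2825 -0.1907  0.0008] rot [-0.001  0.    -0.316] w 50.1 F [-1.1  0.5 -0. ]
```

```bash
python3 -m pendant '{"dp":[[0.05,-0.034,0],[0.1,-0.068,0],[0.15,-0.101,0],[0.2,-0.135,0],[0.25,-0.169,0],[0.2825,-0.1907,0],[0.2825,-0.1907,0],[0.2825,-0.1907,0]],"rotation":[[0,0,-0.06],[0,0,-0.12],[0,0,-0.18],[0,0,-0.24],[0,0,-0.3],[0,0,-0.316],[0,0,-0.316],[0,0,-0.316]]}'
python3 -m pendant '{"dp":[[0,0,0],[0,0,0],[0,0,0],[0,0,0]],"rotation":[[0,0,0],[0,0,0],[0,0,0],[0,0,0]]}'
python3 - <<'E'
from h import *
go(605.2,228,92,1.203)
s=vision.capture("scene");t=vision.capture("top")
a=cv2.resize(s["pixels"][80:260,160:420],None,fx=2.2,fy=2.2,interpolation=cv2.INTER_CUBIC)
b=cv2.resize(t["pixels"][145:225,165:425],None,fx=2.2,fy=2.2,interpolation=cv2.INTER_CUBIC)
cv2.imwrite("pics/s7.png",np.vstack([a,b])[...,::-1])
E
```

```text
time: 28.5
tool_pos: [605.2, 227.5, 201.0]
tcp_rot: [-3.141, 0.001, 1.203]
contact_force: [-0.1, 0.6, -0.9]
grip_width: 49.8
finger_force: 0.0
time: 29.0
tool_pos: [605.5, 227.6, 201.4]
tcp_rot: [3.141, -0.0, 1.202]
contact_force: [-0.2, 0.5, 0.4]
grip_width: 49.9
finger_force: 0.0
t 29.0 pos [605.5 227.6 201.4] rot [ 3.141 -0.     1.202] dp [ 0.0002 -0.0004  0.1094] rot [ 0.    -0.    -0.001] w 49.9 F [-0.2  0.5  0.4]
```

View pics/s7.png

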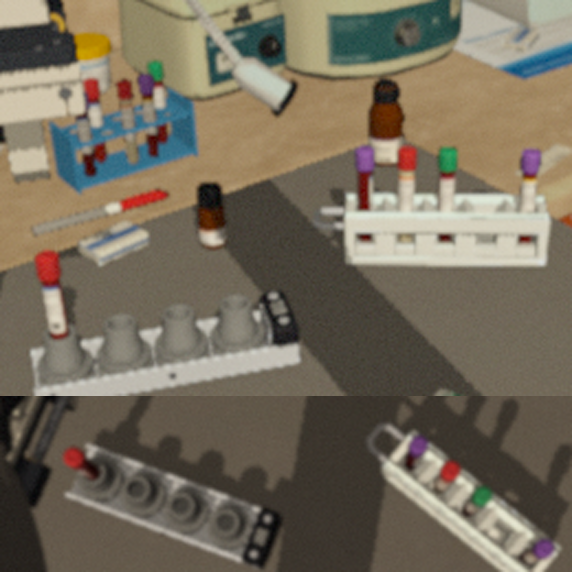

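Three tubes are seated in order: purple, red and green caps at crop (365,160), (407,157), (448,160). The last red one is in its carrier at (48,268).

```bash
python3 -m pendant '{"dp":[[0,0,0.02],[0,0,0.05],[0,0,0.08],[0,0,0.1],[0,0,0.109],[0,0,0.109],[0,0,0.109],[0,0,0.109]],"rotation":[[0,0,0],[0,0,0],[0,0,0],[0,0,0],[0,0,0],[0,0,0],[0,0,0],[0,0,0]]}'
python3 -m pendant '{"dp":[[0,0,0],[0,0,0],[0,0,0],[0,0,0],[0,0,0],[0,0,0],[0,0,0],[0,0,0]],"rotation":[[0,0,0],[0,0,0],[0,0,0],[0,0,0],[0,0,0],[0,0,0],[0,0,0],[0,0,0]]}' 0.0
python3 -m pendant '{"dp":[[0,0,-0.02],[0,0,-0.04],[0,0,-0.08],[0,0,-0.12],[0,0,-0.13],[0,0,-0.13],[0,0,-0.13],[0,0,-0.13]],"rotation":[[0,0,0],[0,0,0],[0,0,0],[0,0,0],[0,0,0],[0,0,0],[0,0,0],[0,0,0]]}'
python3 - <<'E'
from h import *
go(553.2,-137.6,220,0.887)
E
```

```text
time: 30.1
tool_pos: [605.9, 228.1, 93.4]
tcp_rot: [3.14, -0.001, 1.203]
contact_force: [-0.3, 0.0, 1.3]
grip_width: 50.2
finger_force: 0.0
time: 31.1
tool_pos: [605.4, 228.0, 92.3]
tcp_rot: [-3.142, -0.0, 1.203]
contact_force: [0.3, -0.1, -0.1]
grip_width: 12.0
finger_force: 30.0
time: 32.1
tool_pos: [604.8, 227.8, 220.7]
tcp_rot: [-3.139, 0.002, 1.203]
contact_force: [-0.8, -0.5, -0.5]
grip_width: 12.0
finger_force: 30.0
t 32.1 pos [604.8 227.8 220.7] rot [-3.139e+00  2.000e-03  1.203e+00] dp [-0.3595  0.0833  0.0011] rot [-0.002  0.002  0.316] w 12.0 F [-0.8 -0.5 -0.5]
```

```bash
python3 -m pendant '{"dp":[[-0.055,0.013,0],[-0.11,0.025,0],[-0.165,0.038,0],[-0.22,0.051,0],[-0.275,0.064,0],[-0.33,0.076,0],[-0.36,0.0833,0],[-0.36,0.0833,0]],"rotation":[[0,0,0.05],[0,0,0.1],[0,0,0.15],[0,0,0.2],[0,0,0.25],[0,0,0.3],[0,0,0.316],[0,0,0.316]]}'
python3 -m pendant '{"dp":[[0,0,0],[0,0,0],[0,0,0],[0,0,0],[0,0,0]],"rotation":[[0,0,0],[0,0,0],[0,0,0],[0,0,0],[0,0,0]]}'
python3 - <<'E'
from h import *
go(553.2,-137.6,81,0.887)
E
```

```text
time: 33.1
tool_pos: [553.0, -140.0, 221.5]
tcp_rot: [-3.14, 0.001, 0.883]
contact_force: [-0.3, 1.3, -0.4]
grip_width: 12.2
finger_force: 30.0
time: 33.72
tool_pos: [553.6, -137.6, 222.4]
tcp_rot: [3.142, -0.0, 0.887]
contact_force: [-0.1, -0.4, -0.1]
grip_width: 12.1
finger_force: 30.0
t 33.73 pos [ 553.6 -137.6  222.4] rot [ 3.142 -0.     0.887] dp [-0.0003 -0.0004  0.1414] rot [ 0. -0.  0.] w 12.1 F [-0.1 -0.4 -0.1]
```

```bash
python3 -m pendant '{"dp":[[-0.0005,-0.0005,0.04],[-0.0005,-0.0005,0.08],[-0.0005,-0.0005,0.095],[-0.0005,-0.0005,0.1],[-0.0005,-0.0005,0.1],[-0.0005,-0.0005,0.11],[-0.0005,-0.0005,0.12],[-0.0005,-0.0005,0.125]],"rotation":[[0,0,0],[0,0,0],[0,0,0],[0,0,0],[0,0,0],[0,0,0],[0,0,0],[0,0,0]]}'
python3 -m pendant '{"dp":[[0,0,0.004],[0,0,0.008],[0,0,0.012],[0,0,0.016],[0,0,0.016],[0,0,0.016]],"rotation":[[0,0,0],[0,0,0],[0,0,0],[0,0,0],[0,0,0],[0,0,0]]}'
python3 -m pendant '{"dp":[[0,0,0],[0,0,0],[0,0,0],[0,0,0],[0,0,-0.03],[0,0,-0.08],[0,0,-0.12],[0,0,-0.16]],"rotation":[[0,0,0],[0,0,0],[0,0,0],[0,0,0],[0,0,0],[0,0,0],[0,0,0],[0,0,0]]}' 0.05
python3 -m pendant '{"dp":[[0.05,0,0],[0.1,0,0],[0.15,0,0],[0.2,0,0],[0.2,0,0],[0.2,0,0]],"rotation":[[0,0,0],[0,0,0],[0,0,0],[0,0,0],[0,0,0],[0,0,0]]}'
python3 - <<'E'
from h import *
s=vision.capture("scene");t=vision.capture("top")
a=cv2.resize(s["pixels"][80:260,160:420],None,fx=2.2,fy=2.2,interpolation=cv2.INTER_CUBIC)
b=cv2.resize(t["pixels"][145:225,165:425],None,fx=2.2,fy=2.2,interpolation=cv2.INTER_CUBIC)
cv2.imwrite("pics/s8.png",np.vstack([a,b])[...,::-1])
E
```

```text
time: 34.72
tool_pos: [552.8, -137.9, 97.0]
tcp_rot: [-3.142, -0.0, 0.887]
contact_force: [0.2, -0.2, -0.5]
grip_width: 11.8
finger_force: 30.0
time: 35.48
tool_pos: [553.0, -138.0, 81.4]
tcp_rot: [3.141, -0.0, 0.887]
contact_force: [0.5, -0.5, 0.4]
grip_width: 12.3
finger_force: 30.0
time: 36.48
tool_pos: [552.7, -137.9, 242.8]
tcp_rot: [3.141, -0.0, 0.887]
contact_force: [-0.0, -0.5, 0.9]
grip_width: 50.2
finger_force: 0.0
time: 37.22
tool_pos: [678.9, 16.9, 240.9]
tcp_rot: [-3.141, 0.001, 0.887]
contact_force: [-0.2, -0.7, 0.1]
grip_width: 50.0
finger_force: 0.0
```

View pics/s8.png

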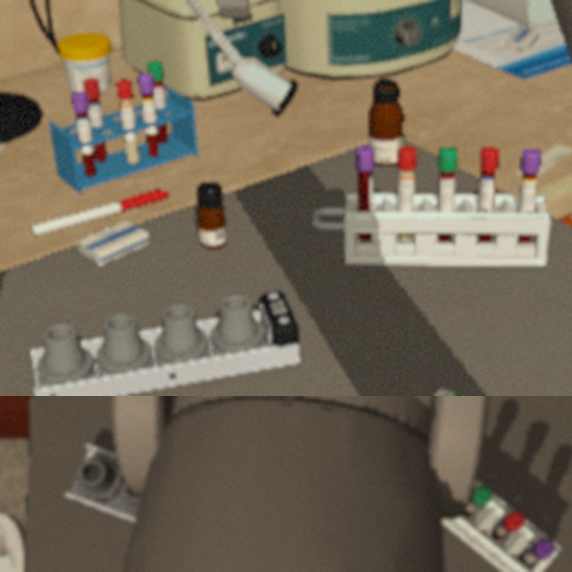

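All five caps are level in the rack (crop y≈160, x = 365 to 532), the carriers are empty, and the arm is clear and still.

```bash
python3 -m pendant '{"dp":[[0,0,0],[0,0,0],[0,0,0],[0,0,0]],"rotation":[[0,0,0],[0,0,0],[0,0,0],[0,0,0]]}'; python3 -c "
from plant import workorder; print(workorder.close_job())"
```

```text
time: 37.83
tool_pos: [679.2, 16.9, 241.4]
tcp_rot: [3.142, -0.0, 0.887]
contact_force: [-0.7, -0.9, -0.3]
grip_width: 50.5
finger_force: 0.0
the job is handed in; nothing more can be done
None
```

All four tubes are in the rack in the order they stood from the gate (purple, dark red, green, red from the handle); the last picture shows them upright, level with the control tube and released, and I handed the job in at about 38 s.

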